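# Clear the empty bottles into the crate

### The arm

A 6-joint arm with a two-finger parallel gripper is mounted at the origin on the work surface. World frame = base frame: x ahead of the robot, y to its left, z up, the work surface at z = 0. Lengths are in mm, angles in degrees, forces in N, time in s.
With the tool pointing down it reaches from about 350 to 975 mm from the base axis. Payload 17.4 kg.
Tool frame: the origin (TCP) lies midway between the tips of the shut fingers; the grasp point (between the pads) lies 19 mm behind it; z points along the fingers, y is the line along which they close (so a half turn about z gives the same grasp; the last joint's range is limited). The gripper opens to 85 mm and grips with 20 to 120 N. Pads are 22 mm wide; open, the fingers measure 114 mm over their backs; the gripper's body (76 mm by 85 mm) begins 54 mm behind the grasp point. The pads swing forward as they close: fully open they stand 13 mm farther back than shut.
Start: joints at [68.881, 6.646, 82.598, -0, 90.757, -2.166], TCP at [219.248, 638.406, 231.303] pointing down, gripper open.
Joint ranges: [-162.19, 162.19], [-47.58, 125.68], [4.15, 143.07], [-65.23, 245.23], [0.69, 171.88], [-170.13, 170.13]. Speed limits (degrees/s): [108.29, 108.29, 127.2, 180, 180, 180].

### API

Orientations are given as [roll, pitch, yaw] about the fixed x, y, z axes, in that order (R = Rz(yaw) Ry(pitch) Rx(roll)).
In Python, from bench import bot gives the robot as it stands.
- The arm moves only by the tool carry_out, never from a script. Its arguments are lists of equal length, an entry for each row: "translation": the shift along the tool's x, y, z scaled (see below), a list of three; "spin": the turn about the tool's z scaled (see below). In form: {"translation": [[tx, ty, tz], ...], "spin": [spin, ...]}. A call has 1 to 20 rows; each row shifts and turns the commanded pose from where the row before left it, along the tool's axes as they then stand; what a row does not reach is not made up. The controller multiplies each number of a shift by 0.03 m and each number of a turn by 8 degrees. A row lasts 1/10 s, in which the tool goes at most 50 mm and 8.59 degrees, less where a joint would pass 70% of its speed; a pose out of reach is approached as far as the arm can. A call with a number of a shift or a turn outside -1 to 1 is refused whole. A call with a gripper value outside its range is refused whole. "hand" is the closure, from -1 (fully open) to 1 (shut), set as the call begins (left out, the last holds). The fingers move at their own pace and stop on an object; "newtons" is the grip in N (left out, the last holds). Time passes only in rows, so rows that do not move let the fingers close. It gives the time, the measured TCP pose, the force, the opening and the grip force at its end, in the units of the state.
- bot.get_obs(): the state, without advancing time (a new reading comes with each control period).
- bot.get_image(name): name is "scene" or "top"; returns a dict with "pixels" (400x640x3 uint8, red, green, blue), "fx", "fy", "cx", "cy" (pixels), "distortion" ([k1, k2, p1, p2, k3] as OpenCV has them; the pictures are not rectified), "R" (3x3) and "t" (3): a world point X has camera coordinates R X + t. Camera axes: x right, y down, z forward; pixel columns grow to the right and rows downward; lengths in mm; the calibration is good to about 2 mm. A picture is of the moment at which its call begins. There is no depth.
- bot.job_done(): hands the job in; it is judged then, once.
Trained networks look in the newest picture that a camera, given by its name, has taken for a name from the list of things; names that differ only in an ending like _2 or _b are one class to them, and where a whole thing is asked for, a point or a joint stands for the part that bears it (a point fixed in the world has none). Each returns a list of dicts, best first, with "confidence" (0 to 1); they miss things now and then, are a little off and sometimes report something else, mostly with a low value. They report only what shows in the picture. A call takes as long as a camera call. They do not tell look-alikes from the thing itself.
- bot.recognise(camera, name): "xy" ([column, row] as shares, 0 to 1, of the picture: columns of its width, rows of its height, amid what is visible of it).
- bot.pinpoint(camera, name): "xy" ([column, row] as shares, 0 to 1, of the picture: columns of its width, rows of its height: a listed point, or the origin of a listed thing).
The state is a dict: "t": time; "joint_pos": joint angles; "qvel": joint speeds; "joint_efforts": joint torques, N m; "ee_pos": TCP position; "tool_rot": TCP orientation; "force": force on the tool from outside, world axes, zero at the start; "torque": the same for the moment, N m; "grip_width": opening from 0.0 (shut) to 1.0 (fully open); "grasp_force": force on a finger pad.
Only numpy, scipy, OpenCV 4.12 (cv2) and the standard library are available. Lean on these libraries where they do the work, as an engineer would, in place of code of your own. Each camera call takes 0.05 s, during which the arm holds its last target. There are 200 camera calls.

### The job

Two square bottles without a stopper, one lying on the trolley top and one standing on the tray, are empties: put both upright into the free cells of the bottle crate, lowering them in gently instead of dropping them. The lying one must first be stood up on the trolley top and let go before it is taken again for the crate. Leave everything else where it is: the stoppered bottle, the tumblers, the jar, the opener and the bottles already in the crate.

Things in the scene. Friction and masses are not known exactly. Their poses are not given: they have to be found in the camera images.
- fallen: the empty lying on the trolley top, neck roughly towards the robot. Open square glass bottle: body 56 x 56 x 90 mm, shoulder to 108 mm, round neck 26 mm across from 108 to 155 mm above the foot, 0.35 kg. Origin half way along its axis, 77.5 mm from foot and mouth (28 mm above the top while it lies); x runs from foot to mouth (up when it stands), y and z square to its flat sides
- fallen_foot (a point): centre of the underside (foot) of the fallen bottle
- standing: the empty that stands on the tray. The same square glass bottle: body 56 x 56 x 90 mm, shoulder to 108 mm, round neck 26 mm across from 108 to 155 mm above the foot, open, about 0.35 kg. Origin at the centre of its foot, z up to the mouth, x and y square to its flat sides
- crate: fixed open wooden bottle crate, 170 x 170 mm, 85 mm tall, walls, floor and crossed dividers 6 mm thick; 2 x 2 cells, each 76 x 76 mm, centred at x, y = +-41 mm. Origin at the centre of its underside (inner floor at 6 mm), axes along the walls; at any yaw, left or right of the robot. The two cells at +x are taken, the two at -x are free
- crated_a: open bottle like the others already standing in the crate's +x +y cell; origin at the centre of its foot, z up
- crated_b: open bottle like the others already standing in the crate's +x -y cell; origin at the centre of its foot, z up
- tray: fixed flat dark wooden tray, 230 x 230 mm, 8 mm thick, carrying the standing empty, the stoppered bottle, a tumbler and the jar in a 2 x 2 pattern 112 mm apart, in any order. Origin at the centre of its underside
- stoppered: bottle of the same shape that is still full, with a cork stopper (36 mm wide knob) that brings it to 178 mm tall; stays where it is. Origin at the centre of its foot, z up
- tumbler_a: ribbed blue tumbler on the tray, 74 mm across the rim, 100 mm tall; origin at the centre of its underside
- jar: screw-top glass jar of bamboo picks on the tray, 76 mm across, 118 mm tall; origin at the centre of its underside
- tumbler_b: ribbed blue tumbler on the trolley top, 74 mm across the rim, 100 mm tall, beyond the fallen bottle; origin at the centre of its underside
- opener: flat steel bottle opener lying on the trolley top nearer the robot than the fallen bottle, 150 mm long along its x axis (75 mm behind to 72 mm ahead of the origin), up to 42 mm wide, 7 mm thick; origin on its underside
Things that resemble listed ones, but are neither listed nor needed, are in the scene too. What is shaped like the fallen but pink or yellow is not meant.

How it is judged (in metres and radians):
On the way:
1. the fallen bottle stands upright on the trolley top, let go and at rest (angle between fallen's own x axis and vertical below 0.1 rad and height (world z) of fallen_foot below 0.004 m and linear speed of fallen below 0.03 m/s and contact force between fallen and the fingers below 0.05 N), for 0.2 s.
At the end, for the whole second after the job is handed in: Both empties stand upright (within 0.15 rad) in the crate with their feet on its floor (within 8 mm) and at rest, and the stoppered bottle, tumblers, jar, opener and crated bottles are within 30 mm of where they were (x of fallen_foot in the frame of crate between -0.075 and 0.075 m and y of fallen_foot in the frame of crate between -0.075 and 0.075 m and z of fallen_foot in the frame of crate between 0 and 0.014 m and angle between fallen's own x axis and vertical below 0.15 rad and linear speed of each of fallen, standing below 0.03 m/s and x of standing in the frame of crate between -0.075 and 0.075 m and y of standing in the frame of crate between -0.075 and 0.075 m and z of standing in the frame of crate between 0 and 0.014 m and angle between standing's own z axis and vertical below 0.15 rad and distance of each of stoppered, tumbler_a, tumbler_b, jar, opener, crated_a, crated_b from where it was at the start of the episode below 0.03 m); the robot touches nothing.
It fails at once if an empty is dropped or knocked over: it moves faster than 0.8 m/s (a fall of about 33 mm) with no finger on it ((linear speed of fallen above 0.8 m/s and contact force between fallen and the fingers below 0.05 N) or (linear speed of standing above 0.8 m/s and contact force between standing and the fingers below 0.05 N)).
It fails at once if a bystander is moved more than 30 mm or tipped more than 0.4 rad (distance of any of stoppered, tumbler_a, tumbler_b, jar, opener, crated_a, crated_b from where it was at the start of the episode above 0.03 m or angle between any of stoppered, tumbler_a, tumbler_b, jar, opener, crated_a, crated_b's own z axis and vertical above 0.4 rad).
It also fails if it takes over 69 s, if anything falls off the work surface, if the arm or the gripper's body presses on something with over 40 N, if the wrist force passes 120 N, or if a joint passes its speed limit or range.

## Working session

There is one attempt and no reset: what is moved stays moved. The work goes in short steps, Python scripts to look and compute and a tool call to move; the robot and the scene stay as the last step left them, time stands still between calls to the robot, and variables do not carry over. Pictures are saved under pics/ and viewed, at most 12 in all, crops included, and the job is handed in when it is done.

Besides the shell and the picture viewer there is one more tool, called after ">>>" as name([rows], argument=value, ...), one row to a line, values as JSON. carry_out: Moves the arm, as the interface text tells. Its arguments: {"type":"object","properties":{"translation":{"type":"array"},"spin":{"type":"array"},"hand":{"type":"number"},"newtons":{"type":"number"}},"required":["translation","spin"]}

```bash
mkdir -p pics; ls; python3 - <<'E'
from bench import bot
import cv2
for c in("scene","top"):
    im=bot.get_image(c); cv2.imwrite(f"pics/{c}0.png",im["pixels"][:,:,::-1])
    print(c,im["fx"],im["cx"],im["distortion"],im["R"],im["t"])
    for n in ["fallen","fallen_foot","standing","crate","crated_a","tray","stoppered","tumbler_a","jar","opener"]:
        for k in("recognise","pinpoint"):
            print(n,k,[( round(d["xy"][0]*640),round(d["xy"][1]*400),round(d["confidence"],2)) for d in getattr(bot,k)(c,n)])
print(bot.get_obs())
E
```

```text
pics
scene 416.0572095885729 314.6357777471747 [-0.0060613  0.         0.         0.         0.       ] [[ 0.19899507  0.97999843 -0.00201137]
 [ 0.69017257 -0.14160056 -0.70965562]
 [-0.6957462   0.13982978 -0.70454585]] [-112.18239036 -318.42260119 1384.35813607]
fallen recognise [(387, 140, 0.96), (399, 307, 0.92), (316, 225, 0.87), (201, 232, 0.58)]
fallen pinpoint [(401, 300, 0.92), (390, 136, 0.82), (316, 219, 0.69), (424, 183, 0.26)]
fallen_foot recognise [(316, 224, 0.89), (399, 309, 0.74), (389, 142, 0.7)]
fallen_foot pinpoint [(382, 152, 0.79), (388, 331, 0.75), (313, 242, 0.67)]
standing recognise [(199, 191, 0.81), (433, 156, 0.22)]
standing pinpoint [(207, 212, 0.76)]
crate recognise [(438, 194, 0.88)]
crate pinpoint [(426, 200, 0.67)]
crated_a recognise [(413, 175, 0.71), (434, 157, 0.66)]
crated_a pinpoint [(422, 184, 0.81)]
tray recognise [(178, 254, 0.68)]
tray pinpoint [(177, 238, 0.82)]
stoppered recognise [(141, 238, 0.85)]
stoppered pinpoint [(153, 257, 0.86)]
tumbler_a recognise [(309, 274, 0.91), (203, 233, 0.64)]
tumbler_a pinpoint [(307, 294, 0.93), (204, 250
[... 1469 characters left out ...]
 [(335, 265, 0.89)]
{'t': 2.1, 'joint_pos': array([ 6.88811583e+01,  6.64636001e+00,  8.25977146e+01,  1.17383797e-03,
        9.07550384e+01, -2.16467833e+00]), 'qvel': array([-0.08263695, -0.0245664 , -0.04893484,  0.0583622 ,  0.02171363,
       -0.11757953]), 'joint_efforts': array([ 1.37678380e-04, -7.31725359e+01, -6.32640481e+01, -3.54618521e-07,
        3.41499881e-04,  1.83434861e-05]), 'ee_pos': array([219.24292806, 638.41560073, 231.30126367]), 'tool_rot': array([ 1.79999069e+02, -1.13939614e-03,  1.61045852e+02]), 'force': array([ 0.34628803, -0.01621515, -0.06529892]), 'torque': array([-0.04150788, -0.01671101, -0.02008481]), 'grasp_force': 0.0, 'grip_width': 0.9991571708631845}
```

```bash
python3 - <<'E'
import cv2
for c in("scene","top"):
    cv2.imwrite(f"pics/{c}1.png",cv2.resize(cv2.imread(f"pics/{c}0.png"),(800,500),interpolation=cv2.INTER_CUBIC))
E
```

```text
(no output)
```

View pics/scene1.png

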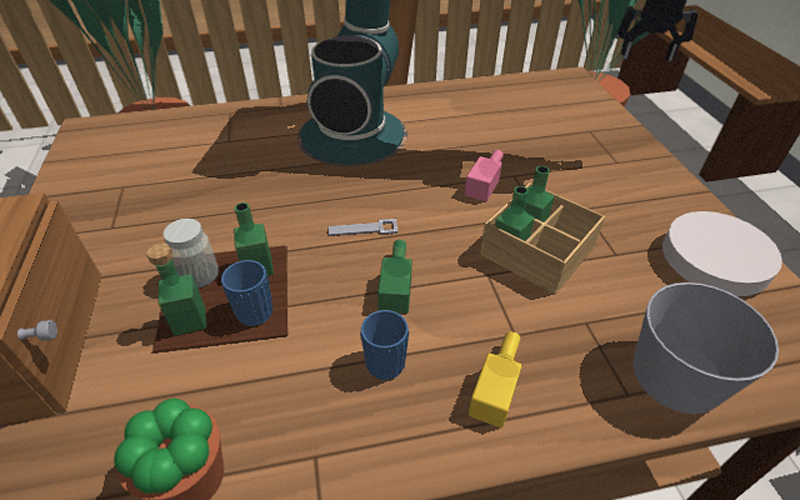

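View pics/top1.png

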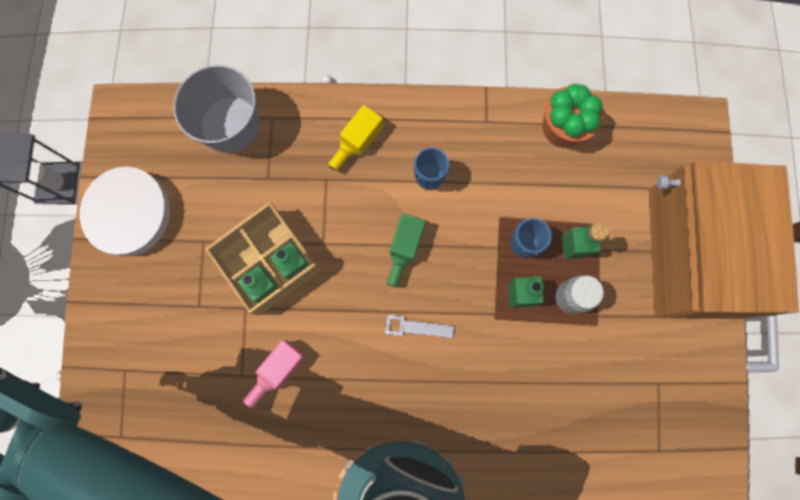

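```bash
python3 - <<'E'
import cv2,numpy as np
t=cv2.imread("pics/top0.png");s=cv2.imread("pics/scene0.png")
f=lambda im,x,y,w,h,k:cv2.resize(im[y:y+h,x:x+w],None,fx=k,fy=k,interpolation=cv2.INTER_CUBIC)
a=np.hstack([f(t,160,158,100,100,4),f(s,375,120,120,120,10/3)[:400,:400]])
b=np.hstack([f(t,290,165,80,40,5)[:200,:400],f(s,280,180,80,80,2.5)[:200],f(s,175,150,80,80,2.5)[:200]])
cv2.imwrite("pics/crop2.png",np.vstack([a,b]))
E
```

```text
(no output)
```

View pics/crop2.png

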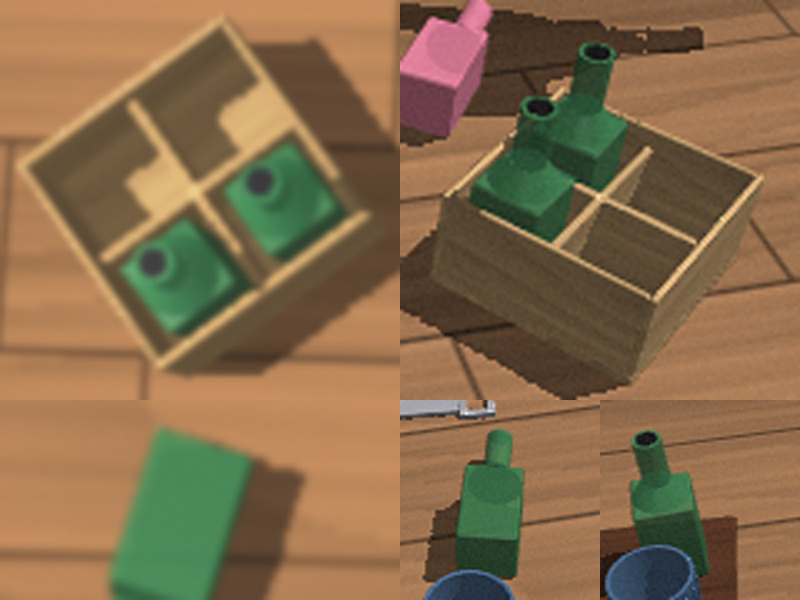

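Crop: green fallen bottle (top px ~(323,196), between opener and tumbler) is the open green one described; pink (217,298) and yellow (288,104) are decoys. The crate's taken cells are on its near-right side; the free ones face away. Now fit poses.

```bash
cat >h.py <<'E'
import cv2,numpy as np
from bench import bot
from scipy.optimize import least_squares,minimize
def proj(im,P):
    p,_=cv2.projectPoints(np.float64(P),cv2.Rodrigues(np.float64(im["R"]))[0],np.float64(im["t"]),
      np.array([[im["fx"],0,im["cx"]],[0,im["fy"],im["cy"]],[0,0,1.]]),np.float64(im["distortion"]));return p[:,0]
def rz(a): c,s=np.cos(a),np.sin(a);return np.array([[c,-s,0],[s,c,0],[0,0,1]])
def bottle():  # foot frame, z up: list of convex parts
    b=[[x,y,z] for x in(-28,28) for y in(-28,28) for z in(0,90)]
    ring=lambda z,r:[[r*np.cos(a),r*np.sin(a),z] for a in np.linspace(0,6.28,17)[:-1]]
    return [np.array(b),np.array(b[1::2]+ring(108,13)),np.array(ring(108,13)+ring(155,13))]
K=4
def sil(im,parts):
    m=np.zeros((400*K,640*K),np.uint8)
    for P in parts:
        q=cv2.convexHull(((proj(im,P)+.5)*K).astype(np.float32)).astype(np.int32)
        cv2.fillConvexPoly(m,q,1)
    return cv2.resize(m.astype(np.float32),(640,400),interpolation=cv2.INTER_AREA)
def green(im):
    h=cv2.cvtColor(im["pixels"],cv2.COLOR_RGB2HSV)
    return ((h[...,0]>60)&(h[...,0]<88)&(h[...,1]>80)).astype(np.float32)
LIE=np.array([[0,0,1],[0,1,0],[-1,0,0.]])  # foot z -> world x
def pose(p,lying):
    x,y,z,a=p
    return [(Q@LIE.T if lying else Q)@rz(a).T+[x,y,z] for Q in bottle()]
def fit(ims,rois,p0,lying,step=(15,15,8,.25)):
    # rois: (x0,y0,x1,y1) per image; blue/other occluders ignored by roi
    ms=[green(i) for i in ims]
    def cost(u):
        p=np.array(p0)+u*np.array(step);c=0
        for i,m,(a,b,c2,d) in zip(ims,ms,rois):
            s=sil(i,pose(p,lying));c+=np.abs(s-m)[b:d,a:c2].sum()
        return c
    best=None
    for k in range(4):
        u0=np.random.default_rng(k).normal(0,.5,4) if k else np.zeros(4)
        simplex=np.vstack([u0]+[u0+.8*e for e in np.eye(4)])
        r=minimize(cost,u0,method="Nelder-Mead",options=dict(initial_simplex=simplex,maxiter=250,xatol=.003,fatol=.1))
        if best is None or r.fun<best.fun:best=r
    return np.array(p0)+best.x*np.array(step),best.fun
def tri(ims,pts):
    return least_squares(lambda X:np.concatenate([proj(i,X[None])[0]-p for i,p in zip(ims,pts)]),[550,0,30.]).x
E
python3 - <<'E'
from h import *
T,S=bot.get_image("top"),bot.get_image("scene")
ims=[T,S]
for n,a,b in[("foot",(330,174),(313,242)),("fallen",(323,201),(316,219)),("standing",(415,240),(207,212)),("stop",(460,198),(153,257)),("jar",(456,232),(159,219)),("tumA",(420,189),(204,250)),("tumB",(345,143),(307,294)),("opener",(335,265),(289,182)),("crate",(213,209),(426,200))]:
    print(n,tri(ims,[a,b]).round(0))
tp=np.array([(215.5,161.75),(164.5,199.25),(200,250),(252,211.25),(208.25,205.5)])
sp=np.array([(451.5,209.4),(484.5,173.4),(423.6,146.4),(388.5,177.9),(435,179.1)])
L=np.array([(-85,85,0),(-85,-85,0),(85,-85,0),(85,85,0),(0,0,0.)])
def res(p,each=(1,1)):
    best=L@rz(p[3]).T+p[:3]
    return np.concatenate([(proj(T,best)-tp).ravel(),(proj(S,best)-sp).ravel()])
for a0 in(-2.5,):
  for flip in(0,1):
    LL=L.copy()
    if flip:L[:,1]*=-1
    for a in np.arange(0,6.28,.5):
        r=least_squares(res,[550,200,80,a],loss="soft_l1")
        if r.cost<60: print("crate",flip,r.x.round(3),r.cost.round(1),res(r.x).round(1));break
    L=LL
f,c=fit(ims,[(295,160,350,240),(285,180,345,248)],[520,0,28,np.pi+.2],True);print("fallen origin at foot",f.round(2),c,green(T)[160:240,295:350].sum(),green(S)[180:248,285:345].sum())
t=tri(ims,[(415,240),(207,212)])
f,c=fit(ims,[(400,215,440,250),(180,155,225,205)],[t[0],t[1],8,0.],False);print("standing",f.round(2),c,green(T)[215:250,400:440].sum())
np.save("x.npy",f)
E
```

```text
foot [616. -13.  31.]
fallen [542.   8.  25.]
standing [ 443. -249.    2.]
stop [ 563. -374.    3.]
jar [ 465. -359.   23.]
tumA [ 582. -257.   23.]
tumB [718. -50. -12.]
opener [370. -30.  -1.]
crate [514. 307.   3.]
crate 0 [514.284 310.311  83.448  -2.474] 8.0 [-0.2 -0.8 -1.3 -0.5 -0.9  0.6  0.1  0.3 -1.1 -0.4 -0.4  2.1 -0.9 -0.
 -1.1 -0.2 -1.7  1.   0.6 -3. ]
fallen origin at foot [613.56  -9.94  23.2    2.88] 343.9375 809.0 1070.0
standing [ 4.5711e+02 -2.5095e+02  2.9900e+00  1.4000e-01] 395.5 512.0
```

```bash
python3 - <<'E'
from h import *
T,S=bot.get_image("top"),bot.get_image("scene")
out=[]
for p,l,rs in[([613.56,-9.94,23.2,2.88],1,[(295,160,350,240),(285,175,345,255)]),([457.1,-250.95,3,.14],0,[(395,210,445,250),(170,150,230,235)])]:
    row=[]
    for im,(a,b,c,d) in zip([T,S],rs):
        v=im["pixels"][:,:,::-1].copy()[b:d,a:c]
        m=green(im)[b:d,a:c];s=sil(im,pose(p,l))[b:d,a:c]
        k=np.dstack([m*255,np.zeros_like(m),s*255]).astype(np.uint8)
        row+= [cv2.resize(v,(200,300),interpolation=0),cv2.resize(k,(200,300),interpolation=0)]
    out.append(np.hstack(row))
    print(cv2.cvtColor(T["pixels"],cv2.COLOR_RGB2HSV)[[196,238],[323,420]])
cv2.imwrite("pics/m3.png",np.vstack(out))
E
```

```text
[[ 67 119 137]
 [ 68 130 135]]
[[ 67 119 137]
 [ 68 130 135]]
```

View pics/m3.png

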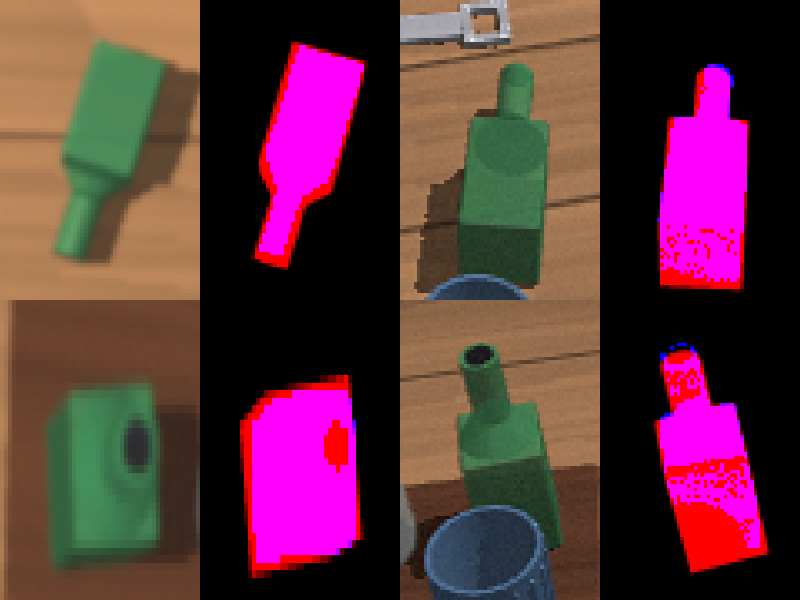

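```bash
cat >>h.py <<'E'
def green(im):
    p=cv2.GaussianBlur(im["pixels"],(3,3),0).astype(np.float32);return ((p[...,1]>p[...,0]*1.05)&(p[...,1]>p[...,2]*1.05)).astype(np.float32)
E
python3 - <<'E'
from h import *
T,S=bot.get_image("top"),bot.get_image("scene")
rF=[(295,160,350,240),(285,180,345,251)];rS=[(400,212,440,253),(180,155,225,191)]
for sub in([0,1],):
    f,c=fit([T,S],rF,[613,-10,26,2.88],True);print("fallen",f.round(2),c,[ (green(i)-sil(i,pose(f,1)))[r[1]:r[3],r[0]:r[2]].sum() for i,r in zip([T,S],rF)])
    f,c=fit([T,S],rS,[455,-250,6,.1],False,);print("standing",f.round(2),c,[ (green(i)-sil(i,pose(f,0)))[r[1]:r[3],r[0]:r[2]].sum() for i,r in zip([T,S],rS)])
for n,a,b in [("top",T,0)]:
    pass
E
```

```text
fallen [614.41 -11.79  25.04   2.86] 173.125 [np.float32(-64.4375), np.float32(-74.6875)]
standing [ 4.5651e+02 -2.5163e+02  5.8200e+00  7.0000e-02] 112.1875 [np.float32(-47.0625), np.float32(-36.0)]
```

>>> carry_out([
  [-0.75, -0.82, 0],
  [-0.75, -0.82, 0],
  [-0.75, -0.82, 0],
  [-0.75, -0.82, 0],
  [-0.75, -0.82, 0],
  [-0.75, -0.82, 0],
  [-0.75, -0.82, 0],
  [-0.75, -0.82, 0],
  [-0.75, -0.82, 0],
  [-0.75, -0.82, 0],
  [-0.75, -0.82, 0],
  [-0.75, -0.82, 0],
  [-0.75, -0.82, 0],
  [-0.75, -0.82, 0],
  [-0.75, -0.82, 0],
  [-0.75, -0.82, 0],
  [-0.75, -0.82, 0],
  [-0.75, -0.82, 0],
  [-0.75, -0.82, 0],
  [-0.75, -0.82, 0],
], spin=[0, 0, 0, 0, 0, 0, 0, 0, 0, 0, 0, 0, 0, 0, 0, 0, 0, 0, 0, -0.36], hand=-1, newtons=20)

```text
t: 4.4
ee_pos: [485.4, 25.5, 231.5]
tool_rot: [180.0, 0.0, 163.9]
force: [0.0, 0.3, -0.3]
grip_width: 1.003
grasp_force: 0.0
```

```bash
cat >>h.py <<'E'
def go(x,y,z,psi=None):
    o=bot.get_obs();p=o["ee_pos"];a=np.radians(o["tool_rot"][2]);d=np.array([x,y,z])-p
    sp=0 if psi is None else -((psi-o["tool_rot"][2]+180)%360-180)/8
    print("t",round(o["t"],2),"pos",p.round(1),"rpy",o["tool_rot"].round(2),"w",round(o["grip_width"],3),"gf",round(o["grasp_force"],1),"F",np.round(o["force"],1),"j",o["joint_pos"].round(0))
    print("total units tx,ty,tz,spin",np.round([(d[0]*np.cos(a)+d[1]*np.sin(a))/30,(d[0]*np.sin(a)-d[1]*np.cos(a))/30,-d[2]/30,sp],2))
E
python3 -c "
from h import *
go(484.5,26,10,163.9)"
```

```text
t 4.4 pos [485.4  25.5 231.5] rpy [1.7999e+02 3.0000e-02 1.6393e+02] w 1.003 gf 0.0 F [ 0.   0.3 -0.3] j [  0. -17. 105.   0.  92. -74.]
total units tx,ty,tz,spin [0.03 0.01 7.38 0.  ]
```

>>> carry_out([
  [0, 0, 0.9],
  [0, 0, 0.9],
  [0, 0, 0.9],
  [0, 0, 0.9],
  [0, 0, 0.9],
  [0, 0, 0.9],
  [0, 0, 0.9],
  [0, 0, 0.6],
  [0, 0, 0.45],
  [0, 0, 0],
  [0, 0, 0],
], spin=[0, 0, 0, 0, 0, 0, 0, 0, 0, 0, 0])

```text
t: 5.5
ee_pos: [485.4, 26.9, 11.5]
tool_rot: [180.0, 0.0, 163.9]
force: [0.8, -1.1, 0.0]
grip_width: 1.002
grasp_force: 0.0
```

```bash
python3 - <<'E'
from h import *
go(484.5,26,10)
T,S=bot.get_image("top"),bot.get_image("scene")
a=cv2.resize(S["pixels"][160:260,260:360],(400,400),interpolation=cv2.INTER_CUBIC)
b=cv2.resize(T["pixels"][160:260,270:370],(400,400),interpolation=cv2.INTER_CUBIC)
cv2.imwrite("pics/g4.png",np.hstack([a,b])[:,:,::-1])
E
```

```text
t 5.5 pos [485.4  26.9  11.5] rpy [1.7999e+02 3.0000e-02 1.6393e+02] w 1.002 gf 0.0 F [ 0.8 -1.1  0. ] j [  0.  -9. 119.  -0.  70. -74.]
total units tx,ty,tz,spin [ 0.02 -0.04  0.05  0.  ]
```

View pics/g4.png

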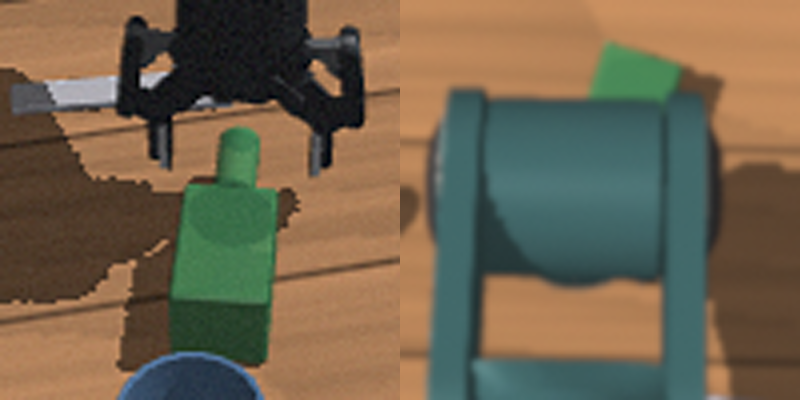

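The fingers (crop px ~165 and ~320) straddle the neck (~240,155) symmetrically. Close.

>>> carry_out([
  [0, 0, 0.05],
  [0, 0, 0],
  [0, 0, 0],
  [0, 0, 0],
  [0, 0, 0],
  [0, 0, 0],
  [0, 0, 0],
  [0, 0, 0],
  [0, 0, 0],
  [0, 0, 0],
], spin=[0, 0, 0, 0, 0, 0, 0, 0, 0, 0], hand=1, newtons=20)

```text
t: 6.6
ee_pos: [485.1, 26.9, 9.4]
tool_rot: [-180.0, 0.0, 163.9]
force: [-2.9, -1.2, 4.2]
grip_width: 0.297
grasp_force: 20.6
```

```bash
python3 - <<'E'
from h import *
go(484.5,26,10)
th=np.radians(np.linspace(0,90,19));u=135*np.cos(th)-28*np.sin(th);z=135*np.sin(th)+28*np.cos(th)
print(np.c_[-np.diff(u)*.8/30,-np.diff(z)/30].round(2).tolist())
E
```

```text
t 6.6 pos [485.1  26.9   9.4] rpy [-180.      0.    163.93] w 0.297 gf 20.6 F [-2.9 -1.2  4.2] j [  0.  -8. 119.  -0.  70. -74.]
total units tx,ty,tz,spin [ 0.01 -0.03 -0.02  0.  ]
[[0.08, -0.39], [0.11, -0.38], [0.13, -0.37], [0.16, -0.35], [0.18, -0.33], [0.2, -0.31], [0.22, -0.29], [0.24, -0.26], [0.26, -0.23], [0.28, -0.21], [0.29, -0.17], [0.3, -0.14], [0.31, -0.11], [0.32, -0.08], [0.32, -0.04], [0.32, -0.01], [0.32, 0.03], [0.32, 0.06]]
```

>>> carry_out([
  [-0.08, 0, -0.39],
  [-0.11, 0, -0.38],
  [-0.13, 0, -0.37],
  [-0.16, 0, -0.35],
  [-0.18, 0, -0.33],
  [-0.2, 0, -0.31],
  [-0.22, 0, -0.29],
  [-0.24, 0, -0.26],
  [-0.26, 0, -0.23],
  [-0.28, 0, -0.21],
  [-0.29, 0, -0.17],
  [-0.3, 0, -0.14],
  [0, 0, 0],
  [0, 0, 0],
], spin=[0, 0, 0, 0, 0, 0, 0, 0, 0, 0, 0, 0, 0, 0])

```text
t: 8.0
ee_pos: [555.6, 6.5, 111.8]
tool_rot: [-180.0, -0.0, 163.9]
force: [-0.2, -0.3, -3.9]
grip_width: 0.298
grasp_force: 22.0
```

```bash
python3 - <<'E'
from h import *
go(484.5,26,10)
T,S=bot.get_image("top"),bot.get_image("scene")
a=cv2.resize(S["pixels"][140:260,250:370],(400,400),interpolation=cv2.INTER_CUBIC)
cv2.imwrite("pics/g5.png",a[:,:,::-1])
E
```

```text
t 8.0 pos [555.6   6.5 111.8] rpy [-1.7999e+02 -4.0000e-02  1.6392e+02] w 0.298 gf 22.0 F [-0.2 -0.3 -3.9] j [ -2.  -5. 106.   0.  79. -76.]
total units tx,ty,tz,spin [ 2.46 -0.03  3.39  0.  ]
```

View pics/g5.png

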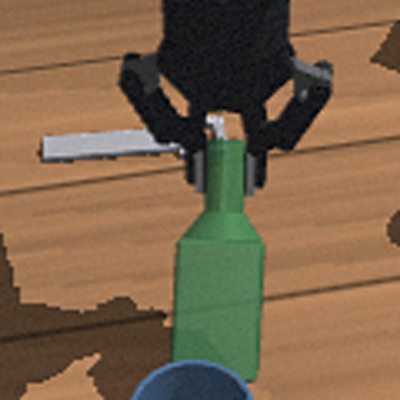

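The neck is held and the body hangs below it, with the wrist bearing the whole weight. I'll measure its tilt by silhouette.

```bash
cat >>h.py <<'E'
def tilt(psi,roi=None,ds=(130,135,140),show=True):
    """elevation of bottle axis given grip at TCP+19, u=mouth dir yaw psi"""
    o=bot.get_obs();g=o["ee_pos"]+[0,0,19];S=bot.get_image("scene");m=green(S)
    a=np.radians(psi);best=[]
    for d in ds:
        for e in range(20,116,3):
            t=np.radians(e);ax=np.array([np.cos(a)*np.cos(t),np.sin(a)*np.cos(t),np.sin(t)]);sd=np.array([-np.sin(a),np.cos(a),0]);R=np.c_[np.cross(sd,ax),sd,ax]
            f=g-d*ax;P=[Q@R.T+f for Q in bottle()]
            h=np.vstack(P);q=proj(S,h);x0,y0=(q.min(0)-12).astype(int);x1,y1=(q.max(0)+12).astype(int)
            s=sil(S,P);px=S["pixels"].astype(int)
            occ=(px[...,2]>px[...,0]*1.1)&(px[...,2]>px[...,1]*1.03)
            r=roi or(x0,y0,x1,y1);w=np.zeros_like(m);w[200-40:260,280:350]=1
            if roi: w[:]=0;w[roi[1]:roi[3],roi[0]:roi[2]]=1
            best.append((np.abs(s-m)[(w>0)&~occ].sum(),d,e,h[:,2].min().round(1)))
    best.sort();print(best[:5]);return best[0]
E
python3 -c "
from h import *
tilt(163.9)"
```

```text
[(np.float32(100.0625), 140, 62, np.float64(-6.0)), (np.float32(102.1875), 140, 59, np.float64(-3.7)), (np.float32(103.4375), 140, 65, np.float64(-8.0)), (np.float32(105.9375), 140, 56, np.float64(-1.0)), (np.float32(112.25), 135, 53, np.float64(6.1))]
```

>>> carry_out([
  [0, 0, 0.06],
  [-0.19, 0, -0.06],
  [-0.19, 0, -0.06],
  [-0.2, 0, -0.04],
  [-0.2, 0, -0.04],
  [-0.2, 0, -0.02],
  [-0.2, 0, -0.02],
  [-0.2, 0, 0],
  [-0.2, 0, 0],
  [0, 0, 0],
], spin=[0, 0, 0, 0, 0, 0, 0, 0, 0, 0])

```text
t: 9.15
ee_pos: [601.8, -6.8, 117.4]
tool_rot: [-180.0, -0.0, 163.9]
force: [0.2, 0.5, -3.6]
grip_width: 0.295
grasp_force: 22.6
```

```bash
python3 -c "
from h import *
go(624,-14,117)
tilt(163.9)"
```

```text
t 9.15 pos [601.8  -6.8 117.4] rpy [-1.8000e+02 -1.0000e-02  1.6392e+02] w 0.295 gf 22.6 F [ 0.2  0.5 -3.6] j [ -3.   1. 100.  -0.  80. -77.]
total units tx,ty,tz,spin [-0.78 -0.03  0.01  0.  ]
[(np.float32(114.4375), 140, 62, np.float64(-0.4)), (np.float32(116.3125), 140, 68, np.float64(-3.9)), (np.float32(117.5625), 140, 65, np.float64(-2.3)), (np.float32(125.125), 140, 71, np.float64(-5.1)), (np.float32(126.4375), 140, 59, np.float64(1.9))]
```

>>> carry_out([
  [0, 0, -0.5],
  [0, 0, -1],
  [0, 0, -1],
  [0, 0, -0.5],
  [0, 0, 0],
  [0, 0, 0],
], spin=[0, 0, 0, 0, 0, 0])

```text
t: 9.8
ee_pos: [601.0, -6.5, 206.9]
tool_rot: [-180.0, -0.0, 163.9]
force: [0.3, -0.0, -5.0]
grip_width: 0.296
grasp_force: 22.8
```

```bash
python3 - <<'E'
from h import *
go(624,-14,117)
tilt(163.9,(270,120,360,245),(126,130,134,138,142))
S=bot.get_image("scene")
a=cv2.resize(S["pixels"][100:250,240:390],(500,500),interpolation=cv2.INTER_CUBIC)
cv2.imwrite("pics/g6.png",a[:,:,::-1])
E
```

```text
t 9.8 pos [601.   -6.5 206.9] rpy [-1.7999e+02 -3.0000e-02  1.6393e+02] w 0.296 gf 22.8 F [ 0.3 -0.  -5. ] j [ -3.  -2.  94.  -0.  88. -77.]
total units tx,ty,tz,spin [-0.81 -0.03  3.    0.  ]
[(np.float32(126.25), 138, 68, np.float64(87.4)), (np.float32(136.1875), 142, 74, np.float64(81.6)), (np.float32(140.75), 138, 71, np.float64(86.3)), (np.float32(148.125), 142, 71, np.float64(82.5)), (np.float32(159.4375), 138, 65, np.float64(88.9))]
```

View pics/g6.png

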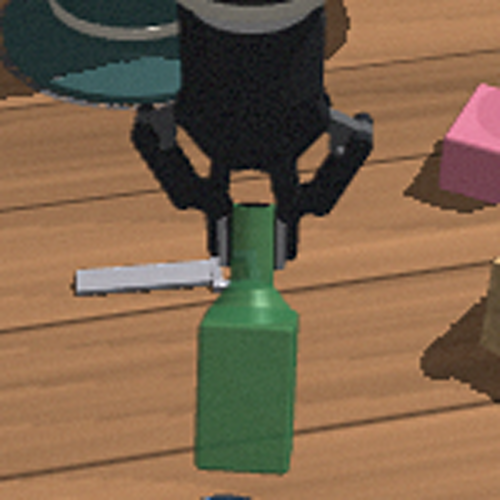

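Tilted still ~20° (mouth towards the robot) by pad friction, so I'll back off, touch down and drag it the rest of the way about the foot edge.

>>> carry_out([
  [0.4, 0, 0.5],
  [0.4, 0, 0.7],
  [0.4, 0, 0.7],
  [0.4, 0, 0.5],
  [0, 0, 0.3],
  [0, 0, 0.2],
  [0, 0, 0.1],
  [-0.15, 0, 0],
  [-0.15, 0, 0],
  [-0.15, 0, 0],
  [-0.15, 0, 0],
  [-0.15, 0, 0],
  [-0.15, 0, 0],
  [-0.15, 0, 0],
  [-0.15, 0, 0],
  [-0.15, 0, 0],
  [0, 0, 0],
], spin=[0, 0, 0, 0, 0, 0, 0, 0, 0, 0, 0, 0, 0, 0, 0, 0, 0])

```text
t: 11.6
ee_pos: [594.4, -4.6, 117.5]
tool_rot: [-180.0, -0.0, 163.9]
force: [-0.4, 0.1, -3.9]
grip_width: 0.297
grasp_force: 22.8
```

```bash
python3 - <<'E'
from h import *
go(624,-14,117)
tilt(163.9,(270,120,360,245),(130,134,138,142))
E
```

```text
t 11.6 pos [594.4  -4.6 117.5] rpy [-180.     -0.    163.92] w 0.297 gf 22.8 F [-0.4  0.1 -3.9] j [ -3.  -0. 100.  -0.  80. -77.]
total units tx,ty,tz,spin [-1.03 -0.03  0.02  0.  ]
[(np.float32(105.8125), 138, 62, np.float64(1.5)), (np.float32(106.625), 138, 59, np.float64(3.8)), (np.float32(108.1875), 138, 56, np.float64(6.4)), (np.float32(109.125), 142, 65, np.float64(-4.0)), (np.float32(109.375), 138, 65, np.float64(-0.4))]
```

>>> carry_out([
  [0, 0, 0.07],
  [0, 0, 0],
], spin=[0, 0])

```text
t: 11.85
ee_pos: [593.9, -4.4, 115.6]
tool_rot: [180.0, 0.0, 163.9]
force: [0.2, 0.3, -1.3]
grip_width: 0.292
grasp_force: 23.1
```

>>> carry_out([
  [0, 0, 0.07],
  [0, 0, 0],
], spin=[0, 0])

```text
t: 12.05
ee_pos: [594.4, -4.2, 115.2]
tool_rot: [180.0, 0.1, 163.9]
force: [-4.9, 2.7, 12.1]
grip_width: 0.291
grasp_force: 24.4
```

>>> carry_out([
  [-0.1, 0, 0],
  [-0.1, 0, 0],
  [-0.1, 0, 0],
  [0, 0, 0],
], spin=[0, 0, 0, 0])

```text
t: 12.45
ee_pos: [603.8, -6.9, 116.4]
tool_rot: [179.9, 0.2, 163.9]
force: [-6.3, 1.9, 21.4]
grip_width: 0.298
grasp_force: 25.5
```

>>> carry_out([
  [-0.1, 0, -0.02],
  [-0.1, 0, -0.02],
  [-0.1, 0, -0.02],
  [-0.1, 0, -0.02],
  [0, 0, 0],
], spin=[0, 0, 0, 0, 0])

```text
t: 12.95
ee_pos: [615.1, -10.3, 118.0]
tool_rot: [180.0, 0.2, 163.9]
force: [-4.4, 0.0, 15.2]
grip_width: 0.298
grasp_force: 25.8
```

```bash
python3 - <<'E'
from h import *
go(624,-14,117)
tilt(163.9,(270,120,360,245),(136,138,140))
E
```

```text
t 12.95 pos [615.1 -10.3 118. ] rpy [1.7996e+02 1.6000e-01 1.6393e+02] w 0.298 gf 25.8 F [-4.4  0.  15.2] j [ -3.   2.  98.   0.  80. -77.]
total units tx,ty,tz,spin [-0.32 -0.04  0.03  0.  ]
[(np.float32(96.0625), 138, 71, np.float64(-2.6)), (np.float32(97.3125), 136, 68, np.float64(0.5)), (np.float32(99.0), 140, 74, np.float64(-5.2)), (np.float32(99.5), 138, 74, np.float64(-3.3)), (np.float32(101.375), 136, 65, np.float64(2.0))]
```

>>> carry_out([
  [0, 0, -0.3],
  [0.5, 0, 0],
  [0.7, 0, 0],
  [0.7, 0, 0],
  [0.5, 0, 0],
  [0, 0, 0],
  [0, 0, 0.2],
  [0, 0, 0.1],
  [0, 0, 0],
], spin=[0, 0, 0, 0, 0, 0, 0, 0, 0])

```text
t: 13.9
ee_pos: [546.6, 9.4, 117.8]
tool_rot: [180.0, 0.2, 163.9]
force: [-3.6, 0.2, 17.2]
grip_width: 0.297
grasp_force: 26.2
```

>>> carry_out([
  [-0.1, 0, -0.01],
  [-0.1, 0, -0.01],
  [-0.1, 0, -0.01],
  [-0.1, 0, 0],
  [-0.1, 0, 0],
  [-0.1, 0, 0],
  [-0.1, 0, 0],
  [-0.1, 0, 0],
  [0, 0, 0],
], spin=[0, 0, 0, 0, 0, 0, 0, 0, 0])

```text
t: 14.8
ee_pos: [569.7, 2.7, 118.0]
tool_rot: [180.0, 0.1, 163.9]
force: [-0.5, 1.0, 12.6]
grip_width: 0.297
grasp_force: 28.3
```

```bash
python3 - <<'E'
from h import *
go(624,-14,117)
tilt(163.9,(270,120,360,245),(136,138,140))
E
```

```text
t 14.8 pos [569.7   2.7 118. ] rpy [1.7997e+02 1.3000e-01 1.6391e+02] w 0.297 gf 28.3 F [-0.5  1.  12.6] j [ -2.  -3. 104.   0.  80. -76.]
total units tx,ty,tz,spin [-1.89 -0.03  0.03  0.  ]
[(np.float32(125.875), 136, 83, np.float64(-1.4)), (np.float32(127.375), 138, 86, np.float64(-2.6)), (np.float32(127.4375), 136, 86, np.float64(-0.6)), (np.float32(132.0), 140, 89, np.float64(-3.4)), (np.float32(134.4375), 140, 86, np.float64(-4.6))]
```

>>> carry_out([
  [-0.1, 0, 0],
  [-0.1, 0, 0],
  [-0.1, 0, 0.01],
  [-0.1, 0, 0.01],
  [0, 0, 0.02],
  [0, 0, 0],
], spin=[0, 0, 0, 0, 0, 0])

```text
t: 15.45
ee_pos: [581.1, -0.6, 116.9]
tool_rot: [180.0, 0.1, 163.9]
force: [0.5, 0.5, 12.5]
grip_width: 0.298
grasp_force: 28.9
```

```bash
python3 - <<'E'
from h import *
go(624,-14,117)
tilt(163.9,(270,120,360,245),(134,135,136,137,138,139))
E
```

```text
t 15.45 pos [581.1  -0.6 116.9] rpy [1.7996e+02 1.4000e-01 1.6391e+02] w 0.298 gf 28.9 F [ 0.5  0.5 12.5] j [ -3.  -2. 102.   0.  80. -76.]
total units tx,ty,tz,spin [-1.5  -0.03 -0.    0.  ]
[(np.float32(134.9375), 139, 92, np.float64(-4.0)), (np.float32(135.6875), 138, 92, np.float64(-3.0)), (np.float32(136.625), 135, 89, np.float64(0.4)), (np.float32(136.75), 137, 92, np.float64(-2.0)), (np.float32(137.875), 136, 92, np.float64(-1.0))]
```

>>> carry_out([
  [0, 0, -0.02],
  [0, 0, 0],
  [0, 0, 0],
  [0, 0, 0],
  [0, 0, 0],
  [0, 0, 0],
  [0, 0, 0],
  [0, 0, 0],
], spin=[0, 0, 0, 0, 0, 0, 0, 0], hand=-0.2)

```text
t: 16.3
ee_pos: [579.6, -0.3, 116.1]
tool_rot: [180.0, 0.0, 163.9]
force: [-0.7, 1.8, -0.4]
grip_width: 0.602
grasp_force: 0.0
```

```bash
python3 - <<'E'
from h import *
go(624,-14,117)
S=bot.get_image("scene")
f,c=fit([S],[(280,120,350,238)],[581,-1,0,np.radians(-16)],False,(8,8,.1,.1));print(f.round(2),c)
a=cv2.resize(S["pixels"][120:250,250:380],(500,500),interpolation=cv2.INTER_CUBIC)
cv2.imwrite("pics/g7.png",a[:,:,::-1])
E
```

```text
t 16.3 pos [ 5.796e+02 -3.000e-01  1.161e+02] rpy [180.     0.   163.93] w 0.602 gf 0.0 F [-0.7  1.8 -0.4] j [ -3.  -2. 102.   0.  80. -76.]
total units tx,ty,tz,spin [-1.55 -0.03 -0.03  0.  ]
[ 5.9292e+02 -2.2300e+00 -1.6000e-01 -2.7000e-01] 86.8125
```

View pics/g7.png

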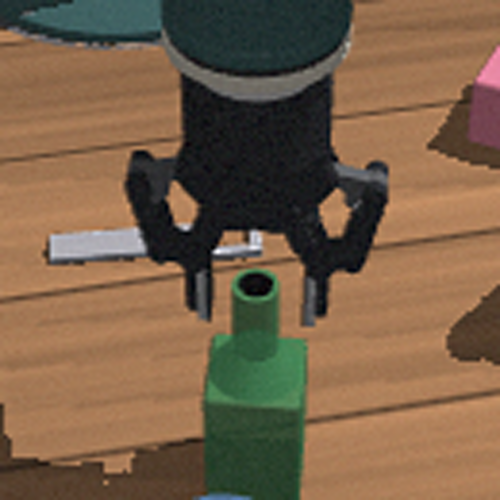

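Upright, let go and at rest; mouth at crop (257,285), the fingers are ~12 mm short of the axis. Recentre and regrip.

>>> carry_out([
  [0, 0, 0],
  [0, 0, 0],
  [-0.2, 0, 0],
  [-0.2, 0, 0],
  [0, 0, 0],
], spin=[0, 0, 0, 0, 0])

```text
t: 16.85
ee_pos: [591.8, -3.9, 116.0]
tool_rot: [-180.0, 0.0, 163.9]
force: [0.9, -0.3, -0.5]
grip_width: 0.596
grasp_force: 0.0
```

>>> carry_out([
  [0, 0, 0],
  [0, 0, 0],
  [0, 0, 0],
  [0, 0, 0],
  [0, 0, 0],
  [0, 0, 0],
  [0, 0, 0],
], spin=[0, 0, 0, 0, 0, 0, 0], hand=1, newtons=50)

```text
t: 17.55
ee_pos: [591.2, -3.6, 116.2]
tool_rot: [180.0, 0.0, 163.9]
force: [0.1, 0.1, 0.2]
grip_width: 0.293
grasp_force: 49.1
```

>>> carry_out([
  [0, 0, -0.3],
  [0, 0, -0.7],
  [0, 0, -0.9],
  [0, 0, -0.9],
  [0, 0, -0.9],
  [0, 0, -0.9],
  [0, 0, -0.7],
  [0, 0, -0.4],
  [0, 0, 0],
], spin=[0, 0, 0, 0, 0, 0, 0, 0, 0])

```text
t: 18.45
ee_pos: [591.4, -3.7, 288.7]
tool_rot: [180.0, 0.1, 163.9]
force: [-0.2, -0.2, -3.5]
grip_width: 0.288
grasp_force: 49.3
```

```bash
python3 - <<'E'
from h import *
go(571.9,303.5,287,128.3)
tilt(163.9,(260,90,370,245),(130,133,136,139))
E
```

```text
t 18.45 pos [591.4  -3.7 288.7] rpy [1.7998e+02 1.1000e-01 1.6392e+02] w 0.288 gf 49.3 F [-0.2 -0.2 -3.5] j [ -3.  -4.  89.  -0.  96. -77.]
total units tx,ty,tz,spin [3.46 9.66 0.06 4.45]
[(np.float32(194.8125), 139, 95, np.float64(166.8)), (np.float32(195.0625), 133, 92, np.float64(173.8)), (np.float32(209.375), 136, 92, np.float64(170.8)), (np.float32(219.6875), 130, 89, np.float64(177.2)), (np.float32(224.8125), 136, 95, np.float64(169.8))]
```

>>> carry_out([
  [0.1, 0.28, 0],
  [0.2, 0.56, 0],
  [0.29, 0.8, 0],
  [0.29, 0.8, 0],
  [0.29, 0.8, 0],
  [0.29, 0.8, 0],
  [0.29, 0.8, 0],
  [0.29, 0.8, 0],
  [0.29, 0.8, 0],
  [0.29, 0.8, 0],
  [0.29, 0.8, 0],
  [0.29, 0.8, 0],
  [0.2, 0.56, 0],
  [0.08, 0.24, 0],
  [0, 0, 0],
  [0, 0, 0],
  [0, 0, 0],
  [0, 0, 0],
  [0, 0, 0],
  [0, 0, 0],
], spin=[0, 0, 0, 0, 0, 0, 0, 0, 0, 0, 0, 0, 0, 0, 0.89, 0.89, 0.89, 0.89, 0.89, 0])

```text
t: 20.5
ee_pos: [570.9, 302.7, 286.7]
tool_rot: [-180.0, 0.0, 128.2]
force: [1.1, -0.6, -3.6]
grip_width: 0.293
grasp_force: 49.6
```

```bash
python3 - <<'E'
from h import *
go(571.9,303.5,123,128.3)
S=bot.get_image("scene")
T=bot.get_image("top")
a=cv2.resize(S["pixels"][70:250,340:520],(400,400),interpolation=cv2.INTER_CUBIC)
b=cv2.resize(T["pixels"][100:280,120:300],(400,400),interpolation=cv2.INTER_CUBIC)
cv2.imwrite("pics/g8.png",np.hstack([a,b])[:,:,::-1])
tilt(128.3,(380,60,520,200),(130,133,136,139))
E
```

```text
t 20.5 pos [570.9 302.7 286.7] rpy [-179.97    0.    128.17] w 0.293 gf 49.6 F [ 1.1 -0.6 -3.6] j [ 26.   3.  82.  -0.  96. -12.]
total units tx,ty,tz,spin [ 0.    0.04  5.46 -0.02]
[(np.float32(1435.0625), 133, 83, np.float64(170.4)), (np.float32(1439.4375), 133, 86, np.float64(171.2)), (np.float32(1442.6875), 133, 80, np.float64(170.0)), (np.float32(1451.375), 130, 77, np.float64(172.9)), (np.float32(1457.125), 133, 77, np.float64(169.9))]
```

View pics/g8.png

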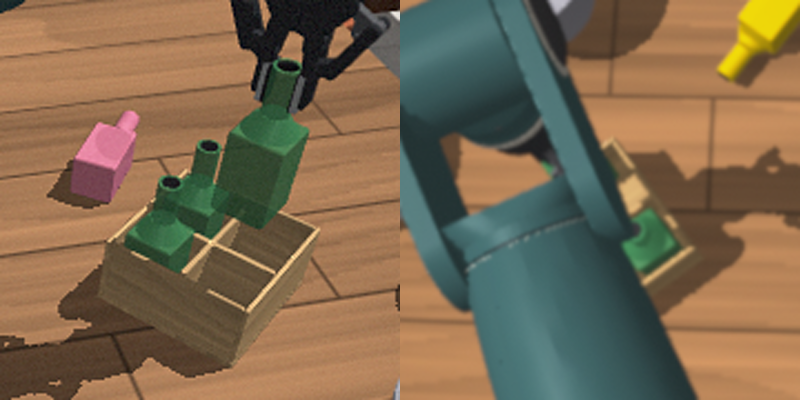

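```bash
python3 - <<'E'
from h import *
tilt(128.2,(442,92,490,178),(131,133,135,137))
E
```

```text
[(np.float32(151.9375), 133, 89, np.float64(172.4)), (np.float32(152.8125), 133, 86, np.float64(171.3)), (np.float32(155.6875), 135, 89, np.float64(170.4)), (np.float32(162.25), 135, 86, np.float64(169.3)), (np.float32(166.0), 131, 86, np.float64(173.3))]
```

>>> carry_out([
  [0, 0.02, 0.4],
  [0, 0.02, 0.8],
  [0, 0, 0.8],
  [0, 0, 0.4],
  [0, 0, 0.3],
  [0, 0, 0.3],
  [0, 0, 0.3],
  [0, 0, 0.3],
  [0, 0, 0],
], spin=[0, 0, 0, 0, 0, 0, 0, 0, 0])

```text
t: 21.6
ee_pos: [571.5, 303.7, 177.8]
tool_rot: [-179.9, -0.0, 128.3]
force: [0.5, -0.1, -3.7]
grip_width: 0.288
grasp_force: 49.6
```

>>> carry_out([
  [0, 0, 0.3],
  [0, 0, 0.3],
  [0, 0, 0.3],
  [0, 0, 0.3],
  [0, 0, 0.2],
  [0, 0, 0.1],
  [0, 0, 0],
], spin=[0, 0, 0, 0, 0, 0, 0])

```text
t: 22.3
ee_pos: [571.7, 303.9, 133.6]
tool_rot: [-180.0, -0.0, 128.3]
force: [0.3, 1.0, -3.0]
grip_width: 0.294
grasp_force: 49.7
```

No contact so far; down to the floor gently.

>>> carry_out([
  [0, 0, 0.1],
  [0, 0, 0.1],
  [0, 0, 0.07],
  [0, 0, 0.05],
  [0, 0, 0],
], spin=[0, 0, 0, 0, 0])

```text
t: 22.8
ee_pos: [571.8, 303.9, 124.3]
tool_rot: [-180.0, -0.0, 128.3]
force: [0.5, -0.9, -3.4]
grip_width: 0.293
grasp_force: 49.7
```

>>> carry_out([
  [0, 0, 0.04],
  [0, 0, 0],
], spin=[0, 0])

```text
t: 23.0
ee_pos: [571.8, 303.9, 123.2]
tool_rot: [-180.0, 0.0, 128.3]
force: [-1.3, -0.2, -3.7]
grip_width: 0.289
grasp_force: 49.7
```

>>> carry_out([
  [0, 0, 0.04],
  [0, 0, 0.02],
  [0, 0, 0],
], spin=[0, 0, 0])

```text
t: 23.3
ee_pos: [572.0, 304.0, 122.1]
tool_rot: [180.0, 0.0, 128.3]
force: [-0.1, -1.1, 2.9]
grip_width: 0.288
grasp_force: 50.4
```

>>> carry_out([
  [0, 0, 0.02],
  [0, 0, 0.02],
  [0, 0, 0],
], spin=[0, 0, 0])

```text
t: 23.6
ee_pos: [572.2, 304.0, 122.1]
tool_rot: [179.9, 0.0, 128.3]
force: [-3.8, -2.5, 13.5]
grip_width: 0.29
grasp_force: 51.4
```

>>> carry_out([
  [0, 0, -0.03],
  [0, 0, 0],
  [0, 0, 0],
  [0, 0, 0],
  [0, 0, 0],
], spin=[0, 0, 0, 0, 0], hand=-0.2)

```text
t: 24.1
ee_pos: [571.8, 303.9, 121.0]
tool_rot: [-180.0, -0.0, 128.3]
force: [0.3, -0.3, 0.3]
grip_width: 0.6
grasp_force: 0.0
```

>>> carry_out([
  [0, 0, -0.2],
  [0, 0, -0.5],
  [0, 0, -0.8],
  [0, 0, -0.9],
  [0, 0, -0.9],
  [0, 0, -0.6],
  [0, 0, 0],
], spin=[0, 0, 0, 0, 0, 0, 0])

```text
t: 24.8
ee_pos: [572.5, 304.2, 242.0]
tool_rot: [179.7, 0.1, 128.3]
force: [-0.8, 0.2, 0.3]
grip_width: 0.601
grasp_force: 0.0
```

```bash
python3 - <<'E'
from h import *
go(456.5,-251.6,240,94)
E
```

```text
t 24.8 pos [572.5 304.2 242. ] rpy [1.7974e+02 6.0000e-02 1.2833e+02] w 0.601 gf 0.0 F [-0.8  0.2  0.3] j [ 26.   3.  85.  -0.  91. -13.]
total units tx,ty,tz,spin [-12.14 -14.52   0.07   4.29]
```

>>> carry_out([
  [-0.76, -0.91, 0],
  [-0.76, -0.91, 0],
  [-0.76, -0.91, 0],
  [-0.76, -0.91, 0],
  [-0.76, -0.91, 0],
  [-0.76, -0.91, 0],
  [-0.76, -0.91, 0],
  [-0.76, -0.91, 0],
  [-0.76, -0.91, 0],
  [-0.76, -0.91, 0],
  [-0.76, -0.91, 0],
  [-0.76, -0.91, 0],
  [-0.76, -0.91, 0],
  [-0.76, -0.91, 0],
  [-0.76, -0.91, 0],
  [-0.74, -0.87, 0],
  [0, 0, 0],
  [0, 0, 0],
  [0, 0, 0],
  [0, 0, 0],
], spin=[0, 0, 0, 0, 0, 0, 0, 0, 0, 0, 0, 0, 0, 0, 0, 0.29, 1, 1, 1, 1], hand=-0.7)

```text
t: 26.8
ee_pos: [455.7, -252.0, 237.2]
tool_rot: [-179.9, -0.0, 93.7]
force: [0.3, -0.8, -0.0]
grip_width: 0.85
grasp_force: 0.0
```

```bash
python3 - <<'E'
from h import *
S=bot.get_image("scene");T=bot.get_image("top")
# crated fallen check + standing recheck
f,c=fit([S],[(180,155,225,191)],[456.5,-251.6,8,.07],False,(10,10,.1,.15));print("standing scene-only z=8",f.round(2),c)
go(f[0],f[1],132,94)
f,c=fit([S,T],[(432,110,475,165),(195,165,245,205)],[572,304,6,np.radians(38.3)],False,(8,8,4,.1));print("crated fallen",f.round(2),c)
E
```

```text
standing scene-only z=8 [ 4.5820e+02 -2.5086e+02  8.0700e+00  8.0000e-02] 52.75
t 26.9 pos [ 455.7 -251.9  237.4] rpy [-1.7995e+02 -4.0000e-02  9.3860e+01] w 0.848 gf 0.0 F [ 0.7 -0.8  0.2] j [-32. -13. 101.  -0.  92. -36.]
total units tx,ty,tz,spin [ 0.03  0.08  3.51 -0.02]
crated fallen [572.85 305.31   7.75   0.66] 503.0
```

>>> carry_out([
  [0.03, 0.08, 0.5],
  [0, 0, 0.8],
  [0, 0, 0.8],
  [0, 0, 0.7],
  [0, 0, 0.5],
  [0, 0, 0.35],
  [0, 0, 0],
  [0, 0, 0],
], spin=[0, 0, 0, 0, 0, 0, 0, 0])

```text
t: 27.7
ee_pos: [458.5, -251.0, 129.2]
tool_rot: [180.0, 0.0, 94.0]
force: [0.7, -0.7, 0.1]
grip_width: 0.852
grasp_force: 0.0
```

>>> carry_out([
  [0, 0, 0],
  [0, 0, 0],
  [0, 0, 0],
  [0, 0, 0],
  [0, 0, 0],
  [0, 0, 0],
  [0, 0, 0],
  [0, 0, 0],
  [0, 0, 0],
], spin=[0, 0, 0, 0, 0, 0, 0, 0, 0], hand=1, newtons=50)

```text
t: 28.6
ee_pos: [458.4, -251.0, 129.3]
tool_rot: [180.0, 0.0, 94.0]
force: [-2.2, 0.2, 5.0]
grip_width: 0.289
grasp_force: 49.1
```

>>> carry_out([
  [0, 0, -0.2],
  [0, 0, -0.3],
  [0, 0, -0.5],
  [0, 0, -0.8],
  [0, 0, -0.9],
  [0, 0, -0.9],
  [0, 0, -0.9],
  [0, 0, -0.7],
  [0, 0, -0.3],
  [0, 0, 0],
], spin=[0, 0, 0, 0, 0, 0, 0, 0, 0, 0])

```text
t: 29.6
ee_pos: [458.5, -251.0, 295.2]
tool_rot: [179.9, 0.1, 94.0]
force: [0.9, -1.0, -4.3]
grip_width: 0.29
grasp_force: 49.6
```

```bash
python3 - <<'E'
from h import *
go(521.1,367.9,292,128.3)
E
```

```text
t 29.6 pos [ 458.5 -251.   295.2] rpy [1.799e+02 7.000e-02 9.400e+01] w 0.29 gf 49.6 F [ 0.9 -1.  -4.3] j [-31. -13.  96.   0.  97. -35.]
total units tx,ty,tz,spin [20.43  3.52  0.11 -4.29]
```

>>> carry_out([
  [0.2, 0.03, -0.1],
  [0.4, 0.07, -0.2],
  [0.6, 0.1, -0.2],
  [0.8, 0.14, -0.2],
  [0.9, 0.155, -0.1],
  [0.9, 0.155, 0],
  [0.9, 0.155, 0],
  [0.9, 0.155, 0],
  [0.9, 0.155, 0],
  [0.9, 0.155, 0],
  [0.9, 0.155, 0],
  [0.9, 0.155, 0],
  [0.9, 0.155, 0],
  [0.9, 0.155, 0],
  [0.9, 0.155, 0],
  [0.9, 0.155, 0],
  [0.9, 0.155, 0],
  [0.9, 0.155, 0],
  [0.9, 0.155, 0],
  [0.9, 0.155, 0],
], spin=[0, 0, 0, 0, 0, 0, 0, 0, 0, 0, 0, 0, 0, 0, 0, 0, 0, 0, 0, 0])

```text
t: 31.6
ee_pos: [507.5, 247.7, 317.3]
tool_rot: [-180.0, 0.0, 94.0]
force: [-0.1, 0.6, -3.8]
grip_width: 0.29
grasp_force: 49.5
```

>>> carry_out([
  [0.9, 0.155, 0],
  [0.9, 0.155, 0],
  [0.8, 0.14, 0],
  [0.65, 0.11, 0],
  [0.45, 0.08, 0],
  [0.25, 0.04, 0],
  [0.1, 0.02, 0],
  [0, 0, 0],
  [0, 0, 0],
  [0, 0, 0],
  [0, 0, 0],
  [0, 0, 0],
  [0, 0, 0],
  [0, 0, 0],
], spin=[0, 0, 0, 0, 0, 0, 0, -0.7, -0.8, -0.8, -0.8, -0.7, -0.49, 0])

```text
t: 33.0
ee_pos: [520.9, 367.8, 318.0]
tool_rot: [180.0, 0.0, 128.3]
force: [0.1, 0.9, -3.9]
grip_width: 0.287
grasp_force: 49.5
```

```bash
python3 - <<'E'
from h import *
go(521.1,367.9,127.5,128.3)
S=bot.get_image("scene")
P=proj(S,bot.get_obs()["ee_pos"][None]-[0,0,60])[0].astype(int);print(P)
r=(P[0]-32,P[1]-60,P[0]+35,P[1]+50)
tilt(128.3,r,(133,136,139,142))
tilt(218.3,r,(133,136,139,142))
cv2.imwrite("pics/g9.png",cv2.resize(S["pixels"][40:240,360:560],(500,500),interpolation=cv2.INTER_CUBIC)[:,:,::-1])
E
```

```text
t 33.0 pos [520.9 367.8 318. ] rpy [1.7999e+02 1.0000e-02 1.2835e+02] w 0.287 gf 49.5 F [ 0.1  0.9 -3.9] j [33.  1. 80. -0. 98. -5.]
total units tx,ty,tz,spin [-0.    0.01  6.35  0.01]
[478 113]
[(np.float32(210.0), 139, 92, np.float64(197.0)), (np.float32(215.75), 142, 95, np.float64(193.0)), (np.float32(221.375), 142, 92, np.float64(194.0)), (np.float32(224.1875), 136, 92, np.float64(200.0)), (np.float32(229.6875), 139, 95, np.float64(196.0))]
[(np.float32(240.625), 136, 89, np.float64(200.4)), (np.float32(241.3125), 139, 89, np.float64(197.4)), (np.float32(248.1875), 139, 92, np.float64(197.0)), (np.float32(263.8125), 136, 92, np.float64(200.0)), (np.float32(268.5), 142, 92, np.float64(194.0))]
```

View pics/g9.png

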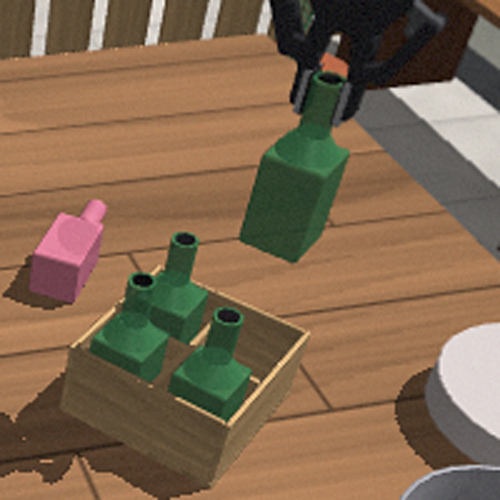

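The fallen bottle stands well in its cell (crop 210,375); the second hangs upright above the last free cell. Lower it.

>>> carry_out([
  [0, 0, 0.4],
  [0, 0, 0.7],
  [0, 0, 0.7],
  [0, 0, 0.6],
  [0, 0, 0.4],
  [0, 0, 0.3],
  [0, 0, 0.3],
  [0, 0, 0.3],
  [0, 0, 0.3],
  [0, 0, 0],
], spin=[0, 0, 0, 0, 0, 0, 0, 0, 0, 0])

```text
t: 34.15
ee_pos: [520.5, 368.3, 196.3]
tool_rot: [-179.9, -0.0, 128.3]
force: [-0.3, 0.2, -3.9]
grip_width: 0.292
grasp_force: 49.4
```

>>> carry_out([
  [0, 0, 0.3],
  [0, 0, 0.3],
  [0, 0, 0.3],
  [0, 0, 0.3],
  [0, 0, 0.3],
  [0, 0, 0.3],
  [0, 0, 0.15],
  [0, 0, 0.1],
  [0, 0, 0],
], spin=[0, 0, 0, 0, 0, 0, 0, 0, 0])

```text
t: 35.05
ee_pos: [520.7, 368.5, 135.9]
tool_rot: [-180.0, -0.0, 128.3]
force: [-0.9, 0.9, -3.5]
grip_width: 0.292
grasp_force: 49.6
```

>>> carry_out([
  [0, 0, 0.1],
  [0, 0, 0.08],
  [0, 0, 0.05],
  [0, 0, 0.03],
  [0, 0, 0],
], spin=[0, 0, 0, 0, 0])

```text
t: 35.55
ee_pos: [520.7, 368.5, 128.3]
tool_rot: [-180.0, 0.0, 128.3]
force: [-0.1, -0.2, -4.2]
grip_width: 0.291
grasp_force: 49.6
```

>>> carry_out([
  [0, 0, 0.04],
  [0, 0, 0],
], spin=[0, 0])

```text
t: 35.75
ee_pos: [520.8, 368.6, 127.4]
tool_rot: [180.0, 0.0, 128.3]
force: [0.1, 0.4, -3.0]
grip_width: 0.288
grasp_force: 49.9
```

>>> carry_out([
  [0, 0, 0.04],
  [0, 0, 0.02],
  [0, 0, 0],
], spin=[0, 0, 0])

```text
t: 36.05
ee_pos: [521.1, 368.7, 127.3]
tool_rot: [179.9, 0.0, 128.3]
force: [-4.3, -2.3, 11.3]
grip_width: 0.29
grasp_force: 51.3
```

On the floor; release and withdraw.

>>> carry_out([
  [0, 0, -0.04],
  [0, 0, 0],
  [0, 0, 0],
  [0, 0, 0],
  [0, 0, 0],
], spin=[0, 0, 0, 0, 0], hand=-0.2)

```text
t: 36.55
ee_pos: [520.8, 368.5, 126.5]
tool_rot: [-180.0, -0.0, 128.3]
force: [0.2, -0.3, 0.1]
grip_width: 0.602
grasp_force: 0.0
```

>>> carry_out([
  [0, 0, -0.2],
  [0, 0, -0.5],
  [0, 0, -0.8],
  [0, 0, -0.9],
  [0, 0, -0.9],
  [0, 0, -0.9],
  [0, 0, -0.6],
  [0, 0, 0],
  [0, 0, 0],
  [0, 0, 0],
], spin=[0, 0, 0, 0, 0, 0, 0, 0, 0, 0])

```text
t: 37.55
ee_pos: [520.5, 368.3, 269.2]
tool_rot: [-179.9, -0.0, 128.3]
force: [0.1, -1.0, 0.5]
grip_width: 0.599
grasp_force: 0.0
```

```bash
python3 - <<'E'
from h import *
S=bot.get_image("scene");go(0,0,0)
cv2.imwrite("pics/g10.png",cv2.resize(S["pixels"],(800,500),interpolation=cv2.INTER_CUBIC)[:,:,::-1])
E
```

```text
t 37.6 pos [520.5 368.3 269.1] rpy [-1.7988e+02 -1.0000e-02  1.2833e+02] w 0.601 gf 0.0 F [ 1.3 -0.  -0.3] j [33.  2. 84. -0. 94. -5.]
total units tx,ty,tz,spin [  1.13 -21.22   8.97   0.  ]
```

View pics/g10.png

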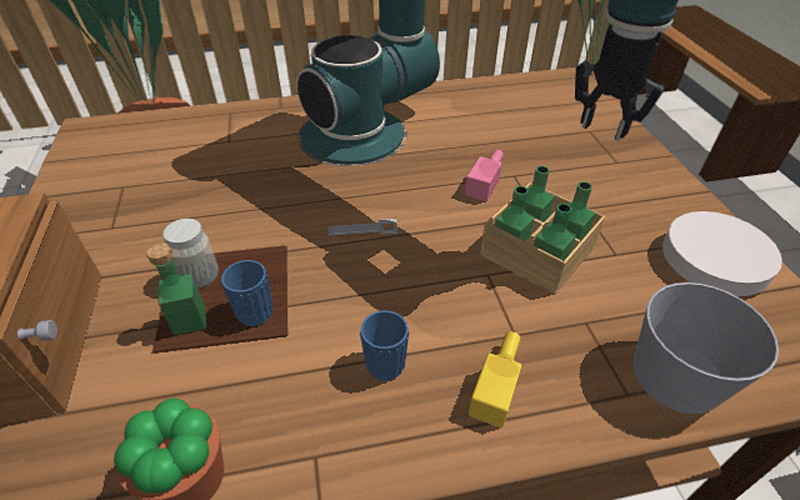

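All four bottles stand in the crate (545,220), bystanders are unmoved and the gripper is clear.

```bash
python3 -c "
from bench import bot
print(bot.job_done())"
```

```text
the job is handed in; nothing more can be done
None
```

Job handed in at about 38 s: the fallen bottle was stood up on the trolley top and let go, then both empties were lowered upright into the crate's free cells. In the last picture everything else is where it was; the hand-in returned no verdict.

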